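# Stir the mosaic beads and hold the stick out level

## Robot

A 6-joint arm with a two-finger parallel gripper is mounted at the origin on the work surface. World frame = base frame: x ahead of the robot, y to its left, z up, the work surface at z = 0. Lengths are in m, angles in rad, forces in N, time in s.
With the tool pointing down it reaches from about 0.35 to 0.775 m from the base axis. Payload 7.3 kg.
Tool frame: the origin (TCP) lies on the centre line of the jaws, within the pads' length; the fingertips stand 17 mm ahead of it and the grasp point (between the pads) lies 2 mm behind it (robot.tip_extent is the distance from the TCP to the fingertips, in m); z points along the fingers, y is the line along which they close (so a half turn about z gives the same grasp; the last joint's range is limited). The gripper opens to 92 mm and grips with 3 to 60 N. Pads are 19 mm wide; open, the fingers measure 130 mm over their backs; the gripper's body (75 mm by 190 mm) begins 47 mm behind the grasp point.
Start: joints at [0.988, 0.342, 1.524, -0, 1.275, -0.146], TCP at [0.222, 0.476, 0.244] pointing down, gripper open.
Joint ranges: [-2.53, 2.53], [-0.77, 2.02], [0.04, 2.7], [-1, 4.14], [0.28, 2.66], [-3.11, 3.11]. Speed limits (rad/s): [2.57, 2.57, 3.14, 3.14, 3.14, 3.14].

## Interface

Orientations are given as [roll, pitch, yaw] about the fixed x, y, z axes, in that order (R = Rz(yaw) Ry(pitch) Rx(roll)).
In Python, from cell import robot gives the robot as it stands.
- The arm moves only by the tool step_arm, never from a script. Its argument "motion" is a list of rows, each a list of 2 entries, a list of its own where there are three numbers: the shift along the tool's x, y, z in units of 60 mm (1.0 is 60 mm), then the turn about the tool's z in rad. In form: [[[x, y, z], spin], ...]. A call has 1 to 10 rows; each row is the pose to reach, as a shift and turn from the pose commanded when the call began, along the tool's axes at that moment; what a row does not reach only later rows make up. A row lasts 1/8 s, in which the tool goes at most 62.5 mm and 10.7 degrees, less where a joint would pass 70% of its speed; a pose out of reach is approached as far as the arm can. A call with a gripper value outside its range is refused whole. "hand" is the closure in counts, from 0 (fully open) to 255 (shut), set as the call begins (left out, the last holds). The fingers move at their own pace and stop on an object; "squeeze" is the grip in N (left out, the last holds). Time passes only in rows, so rows that repeat a pose let the fingers close. It gives the time, the measured TCP pose, the force, the opening and the grip force at its end, in the units of the state.
- robot.observe(): the state, without advancing time (a new reading comes with each control period).
- robot.read_camera(name): name is "side" or "top" or "wrist"; returns a dict with "pixels" (400x640x3 uint8, red, green, blue), "intrinsics" (3x3 intrinsics, pixels), "xyz" and "rotation" of the camera in the world; the wrist camera has in their place "T_tool_cam" (4x4, takes a point from camera to tool coordinates, whose origin is the TCP and whose axes are the flange's). Camera axes: x right, y up, looking along -z (the intrinsics and any distortion apply to the point x, -y, -z); pixel columns grow to the right and rows downward; lengths in m; the calibration is good to about 2 mm. The wrist camera is an equidistant fisheye: a pixel r from the principal point sees the ray r / f radians off the axis. A picture is of the moment at which its call begins: read the wrist's pose just before it. There is no depth.
- robot.hand_in(): hands the job in; it is judged then, once.
The state is a dict: "time": time; "qpos": joint angles; "qvel": joint speeds; "joint_efforts": joint torques, N m; "tool_pos": TCP position; "tool_rot": TCP orientation; "contact_force": force on the tool from outside, world axes, zero at the start; "torque": the same for the moment, N m; "opening": finger opening in m; "grip_force": force on a finger pad.
Only numpy, scipy, OpenCV 4.12 (cv2) and the standard library are available. Lean on these libraries where they do the work, as an engineer would, in place of code of your own. Each camera call takes 0.05 s, during which the arm holds its last target. There are 200 camera calls.

## Task

Draw the long burnishing stick out of its wooden holder block, put its foot down among the beads in the wide ceramic cup (nearly to the cup's floor) and stir three full rounds, circling some 2 cm from its middle, without spilling any bead. Then lift the stick out and turn it so that it lies roughly level, with every part of it at least 15 cm above the shelf, ready for me to wipe, and finish while still holding it there, at rest. Leave the cup standing about where it is and do not disturb the other things.

Things in the scene. Friction and masses are not known exactly. Their poses are not given: they have to be found in the camera images.
- stick: the burnishing stick: a plain round wooden rod 220 mm long, 14 mm in diameter up to 190 mm from its foot and 11 mm near the top, about 40 g; it stands upright, foot down, in one of the two holes of the holder and is the longer of the two things there. Origin at the centre of its foot, z along the rod to its top end, centre of mass about 108 mm from the foot. It is loose in the hole (about 1 mm play all round) and draws straight up
- stick_tip (a point): centre of the stick's foot, the end that stirs
- stick_top (a point): centre of the stick's top end, 220 mm from the foot
- holder: dark wooden holder block, fixed, 50 mm (its x) by 130 mm (its y) by 55 mm high, origin at the centre of its underside; two round blind holes of 16.5 mm diameter at y = +35 and -35 mm, 45 mm deep (floor 10 mm above the block's underside). The stick stands in one and the stub brush in the other, either way round
- brush: stub brush, bystander in the holder's other hole: 92 mm long, at most 17 mm in diameter, its top about 102 mm above the shelf; origin at its lower end, z up
- cup: wide round ceramic cup without a handle, loose, about 0.6 kg, 75 mm high, outside diameter 80 mm at the foot, 92 mm from 10 mm up and 98 mm at the rim, wall 5 mm, inner floor 6 mm above its underside and about 76 mm in diameter, the inside 82 mm across at bead height; the beads lie in a loose ring round its middle. Origin at the centre of its underside, z up
- bead0: one of six chunky glass drum beads lying in the cup, 22 mm in diameter, 18 mm high, 14 g; origin at the centre of one flat face
- bead1: one of six chunky glass drum beads lying in the cup, 22 mm in diameter, 18 mm high, 14 g; origin at the centre of one flat face
- bead2: one of six chunky glass drum beads lying in the cup, 22 mm in diameter, 18 mm high, 14 g; origin at the centre of one flat face
- bead3: one of six chunky glass drum beads lying in the cup, 22 mm in diameter, 18 mm high, 14 g; origin at the centre of one flat face
- bead4: one of six chunky glass drum beads lying in the cup, 22 mm in diameter, 18 mm high, 14 g; origin at the centre of one flat face
- bead5: one of six chunky glass drum beads lying in the cup, 22 mm in diameter, 18 mm high, 14 g; origin at the centre of one flat face
- tile0: gold-leaf glass tile, bystander, 28 x 28 x 9 mm, lying flat; origin at the centre of its underside
- tile1: gold-leaf glass tile, bystander, 28 x 28 x 9 mm, lying flat; origin at the centre of its underside
- tile2: gold-leaf glass tile, bystander, 28 x 28 x 9 mm, lying flat; origin at the centre of its underside
- cap: chrome spray bottle cap, bystander, 34 mm in diameter, 50 mm high, standing; origin at the centre of its underside
- jar: closed glass jar, bystander, 60 mm in diameter, 90 mm high, standing; origin at the centre of its underside
Things that resemble listed ones, but are neither listed nor needed, are in the scene too. Leave any pink look-alike of the cup alone.

How it is judged:
On the way, in this order (a step that is already met when the one before it is completed fails the run):
1. the stick has been drawn out of its holder and is held in the fingers (z of stick_tip in the frame of holder above 0.06 m and contact force between stick and the fingers above 0.5 N), for 0.1 s.
2. stick's foot low among the beads, on the far side of the cup's middle (z of stick_tip in the frame of cup between -0.005 and 0.02 m and x of stick_tip in the frame of cup between 0.01 and 0.045 m and y of stick_tip in the frame of cup between -0.045 and 0.045 m), for 0.04 s.
3. stick's foot low among the beads, on the near side of the cup's middle (z of stick_tip in the frame of cup between -0.005 and 0.02 m and x of stick_tip in the frame of cup between -0.045 and -0.01 m and y of stick_tip in the frame of cup between -0.045 and 0.045 m), for 0.04 s.
4. stick's foot low among the beads, on the left side of the cup's middle (z of stick_tip in the frame of cup between -0.005 and 0.02 m and x of stick_tip in the frame of cup between -0.01 and 0.01 m and y of stick_tip in the frame of cup between 0.01 and 0.045 m), for 0.04 s.
5. stick's foot low among the beads, on the right side of the cup's middle, and beads stirred about: at least one of bead0 to bead2 and one of bead3 to bead5 is 15 mm from where it lay (z of stick_tip in the frame of cup between -0.005 and 0.02 m and x of stick_tip in the frame of cup between -0.01 and 0.01 m and y of stick_tip in the frame of cup between -0.045 and -0.01 m and distance of any of bead0, bead1, bead2 from where it was at the start of the episode above 0.015 m and distance of any of bead3, bead4, bead5 from where it was at the start of the episode above 0.015 m), for 0.04 s.
At the end, for the whole second after the job is handed in: The fingers hold the stick at rest within 35 degrees of level, both its ends more than 150 mm above the shelf, touching neither cup nor holder; all six beads are in the cup; the cup stands upright within 50 mm of its first place; tiles, cap, jar and stub brush are within 30 mm of theirs (angle between stick's own z axis and vertical between 0.96 and 2.18 rad and height (world z) of each of stick_tip, stick_top above 0.15 m and contact force between stick and the fingers above 0.5 N and contact force between stick and cup below 0.05 N and contact force between stick and holder below 0.05 N and linear speed of stick below 0.03 m/s and angular speed of stick below 0.3 rad/s and angle between cup's own z axis and vertical below 0.1 rad and distance of cup from where it was at the start of the episode below 0.05 m and horizontal distance between each of bead0, bead1, bead2, bead3, bead4, bead5 and cup below 0.048 m and z of each of bead0, bead1, bead2, bead3, bead4, bead5 in the frame of cup below 0.075 m and distance of each of tile0, tile1, tile2, cap, jar, brush from where it was at the start of the episode below 0.03 m); the arm keeps its last pose, push and grip.
It fails at once if a bystander (tile, cap, jar, stub brush) pushed more than 30 mm (distance of any of tile0, tile1, tile2, cap, jar, brush from where it was at the start of the episode above 0.03 m).
It fails at once if the cup tipped by more than 20 degrees (angle between cup's own z axis and vertical above 0.35 rad).
It fails at once if a bead out of the cup (horizontal distance between any of bead0, bead1, bead2, bead3, bead4, bead5 and cup above 0.06 m).
It also fails if it takes over 72 s, if anything falls off the work surface, if the arm or the gripper's body presses on something with over 40 N, if the wrist force passes 120 N, or if a joint passes its speed limit or range.

## Working session

There is one attempt and no reset: what is moved stays moved. The work goes in short steps, Python scripts to look and compute and a tool call to move; the robot and the scene stay as the last step left them, time stands still between calls to the robot, and variables do not carry over. Pictures are saved under pics/ and viewed, at most 10 in all, crops included, and the job is handed in when it is done.

Besides the shell and the picture viewer there is one more tool, called by a JSON object that holds its "op" and its "data", one argument or row to a line. step_arm: Moves the arm, as the interface text tells. Its arguments: {"type":"object","properties":{"motion":{"type":"array"},"hand":{"type":"number"},"squeeze":{"type":"number"}},"required":["motion"]}

```bash
mkdir -p pics; ls; python3 - <<'E'
from cell import robot
import cv2,numpy as np
s=robot.observe();print({k:np.round(v,3) for k,v in s.items()})
for n in["top","side"]:
    c=robot.read_camera(n);cv2.imwrite(f"pics/{n}0.png",c["pixels"][:,:,::-1])
    print(n,np.round(c["intrinsics"],1).tolist(),np.round(c["xyz"],4),np.round(c["rotation"],3).tolist(),[k for k in c])
E
```

```text
pics
{'time': np.float64(0.0), 'qpos': array([ 0.988,  0.343,  1.525,  0.   ,  1.275, -0.146]), 'qvel': array([ 0.001,  0.   , -0.001,  0.   ,  0.   ,  0.   ]), 'joint_efforts': array([-2.0000e-03, -4.3123e+01, -2.4422e+01,  7.2000e-02,  5.6000e-02,
       -0.0000e+00]), 'tool_pos': array([0.222, 0.475, 0.243]), 'tool_rot': array([-3.14 , -0.   ,  2.705]), 'contact_force': array([ 0.042, -0.404,  0.472]), 'torque': array([0.01 , 0.006, 0.008]), 'grip_force': np.float64(0.0), 'opening': np.float64(0.092)}
top [[412.3, 0.0, 316.5], [0.0, 412.3, 197.0], [0.0, 0.0, 1.0]] [0.547  0.019  0.9224] [0.052, -0.008, -1.547] ['pixels', 'intrinsics', 'xyz', 'rotation']
side [[425.9, 0.0, 319.7], [0.0, 425.9, 206.5], [0.0, 0.0, 1.0]] [ 0.2838 -0.81    0.7293] [0.994, 0.019, -0.391] ['pixels', 'intrinsics', 'xyz', 'rotation']
```

View pics/top0.png

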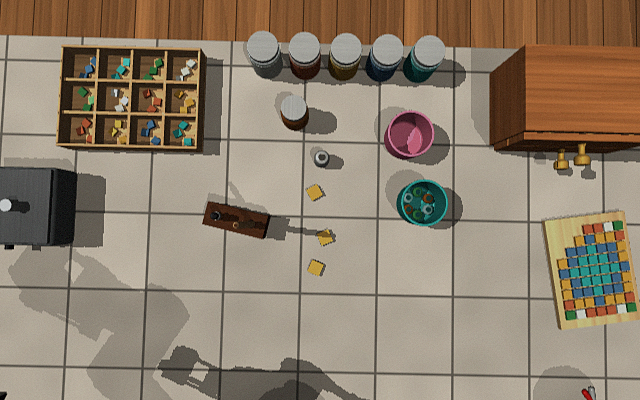

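View pics/side0.png

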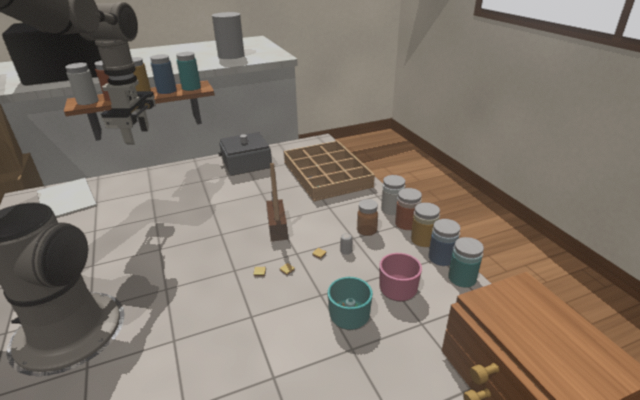

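```bash
cat > h.py <<'E'
import numpy as np,cv2
from scipy.spatial.transform import Rotation as R
K={"top":(412.3,316.5,197.0,[.547,.019,.9224],[.052,-.008,-1.547]),"side":(425.9,319.7,206.5,[.2838,-.81,.7293],[.994,.019,-.391])}
def ray(n,u,v):
    f,cx,cy,p,r=K[n];M=R.from_euler("xyz",r).as_matrix()
    return np.array(p),M@np.array([(u-cx)/f,-(v-cy)/f,-1])
def at(n,u,v,z):
    p,d=ray(n,u,v);return np.round(p+d*(z-p[2])/d[2],4)
def proj(n,P):
    f,cx,cy,p,r=K[n];M=R.from_euler("xyz",r).as_matrix();q=(np.atleast_2d(P)-p)@M
    return np.c_[cx+f*q[:,0]/-q[:,2],cy+f*q[:,1]/q[:,2]].round(1)
E
python3 - <<'E'
from h import *
t=cv2.imread("pics/top0.png");s=cv2.imread("pics/side0.png")
a=cv2.resize(t[175:275,195:355],(800,500),interpolation=cv2.INTER_CUBIC)
b=cv2.resize(t[170:235,385:461],None,fx=5,fy=5,interpolation=cv2.INTER_CUBIC)
c=cv2.resize(s[150:250,240:324],None,fx=4,fy=4,interpolation=cv2.INTER_CUBIC)
b=cv2.resize(b,(380,325));o=np.zeros((600,800,3),np.uint8)
o[:275,:440]=cv2.resize(a,(440,275));o[:325,450:798]=b[:,:348];o[290:600,:260]=cv2.resize(c,(260,310))
cv2.imwrite("pics/crop1.png",o)
# teal cup blob
hsv=cv2.cvtColor(t,cv2.COLOR_BGR2HSV);m=((hsv[...,0]>80)&(hsv[...,0]<100)&(hsv[...,1]>100)).astype(np.uint8)
m[:,:390]=0;m[:,460:]=0;m[:165]=0;m[240:]=0
cn=max(cv2.findContours(m,0,1)[0],key=cv2.contourArea);e=cv2.fitEllipse(cv2.convexHull(cn));print(e,cv2.boundingRect(cn))
print("cup rim",at("top",*e[0],.075))
for q in[(203,224),(208,200),(271,214),(265,238)]:print(at("top",*q,.055))
E
```

```text
((422.41339111328125, 202.61619567871094), (46.311073303222656, 51.68611145019531), 88.64181518554688) (397, 179, 51, 47)
cup rim [ 0.585  -0.2052  0.075 ]
[0.5299 0.2495 0.055 ]
[0.5805 0.2409 0.055 ]
[0.5542 0.1078 0.055 ]
[0.5038 0.1189 0.055 ]
```

View pics/crop1.png

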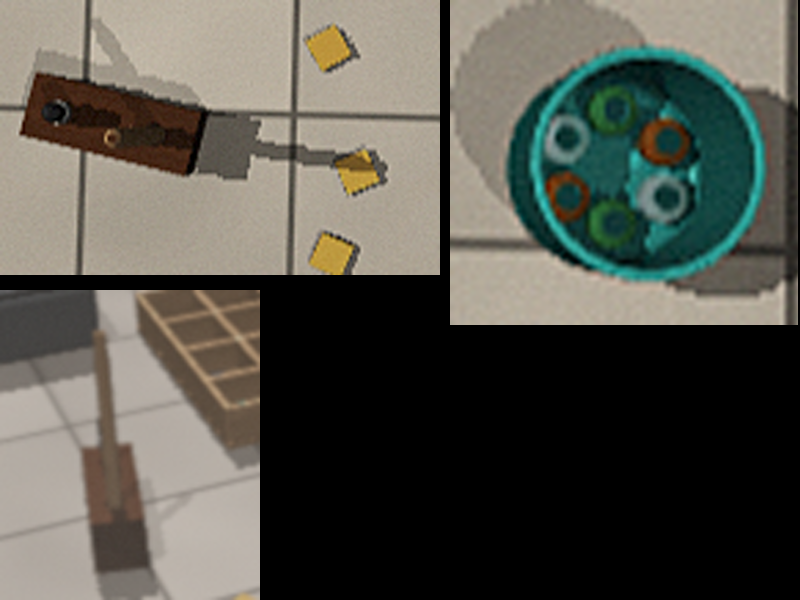

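```bash
python3 - <<'E'
from h import *
print("cup",at("top",424.4,202.6,.075),"top",at("top",235.7,224.8,.23),"brush",at("top",215,215.7,.102))
def tri(a,b):
    A=[];B=[]
    for n,u,v in(a,b):
        p,d=ray(n,u,v);d/=np.linalg.norm(d);M=np.eye(3)-np.outer(d,d);A.append(M);B.append(M@p)
    return np.linalg.solve(sum(A),sum(B)).round(4)
print("tri",tri(("top",235.7,224.8),("side",272.3,163.9)))
H=lambda y:[.5421-.195*y,.1793-.981*y,.055]
print("holder holes",H(.035),H(-.035),proj("top",[H(.035),H(-.035)]),proj("side",[H(.035),H(0)]))
print(proj("side",[[.585,-.209,.075],[.535,.145,.23]]))
E
```

```text
cup [ 0.5851 -0.2093  0.075 ] top [0.5333 0.1484 0.23  ] brush [0.5478 0.2139 0.102 ]
tri [0.5346 0.149  0.224 ]
holder holes [0.5352750000000001, 0.14496499999999998, 0.055] [0.548925, 0.213635, 0.055] [[253.  222.6]
 [220.5 215.3]] [[277.2 218.5]
 [275.9 211.7]]
[[348.4 290.9]
 [272.1 162.4]]
```

{"op": "step_arm", "data": {
  "motion": [
    [[-0.7,-0.28,-0.5],0],
    [[-1.4,-0.55,-0.95],0],
    [[-2.3,-0.9,-0.95],0],
    [[-3.2,-1.25,-0.95],0],
    [[-4.1,-1.6,-0.95],0],
    [[-5.0,-1.95,-0.95],0],
    [[-5.8,-2.28,-0.95],0],
    [[-6.5,-2.55,-0.95],0],
    [[-7.02,-2.76,-0.95],0],
    [[-7.02,-2.76,-0.95],0]
  ],
  "hand": 0,
  "squeeze": 60
}}

```text
time: 1.35
tool_pos: [0.5347, 0.1456, 0.2997]
tool_rot: [-3.141, -0.001, 2.702]
contact_force: [0.5, 0.6, -0.6]
opening: 0.0914
grip_force: 0.0
```

```bash
python3 - <<'E'
from h import *
from cell import robot
s=robot.observe();c=robot.read_camera("wrist");cv2.imwrite("pics/w1.png",c["pixels"][:,:,::-1])
print(s["tool_pos"],s["tool_rot"],s["time"],s["qpos"]);print(c["intrinsics"],c["T_tool_cam"].round(4))
np.savez("w1.npz",K=c["intrinsics"],T=c["T_tool_cam"],p=s["tool_pos"],r=s["tool_rot"])
E
```

```text
[0.53469778 0.14560454 0.299736  ] [-3.14060084e+00 -1.00794691e-03  2.70159177e+00] 1.35 [ 1.27721968e-01  3.61440410e-01  1.34005846e+00 -2.96713587e-04
  1.44147693e+00 -1.00303551e+00]
[[309.70691629   0.         316.12582204]
 [  0.         309.70691629 197.23762255]
 [  0.           0.           1.        ]] [[-4.000e-04  9.565e-01  2.918e-01  8.040e-02]
 [ 1.000e+00  4.000e-04  0.000e+00 -5.000e-04]
 [-1.000e-04  2.918e-01 -9.565e-01 -1.413e-01]
 [ 0.000e+00  0.000e+00  0.000e+00  1.000e+00]]
```

View pics/w1.png

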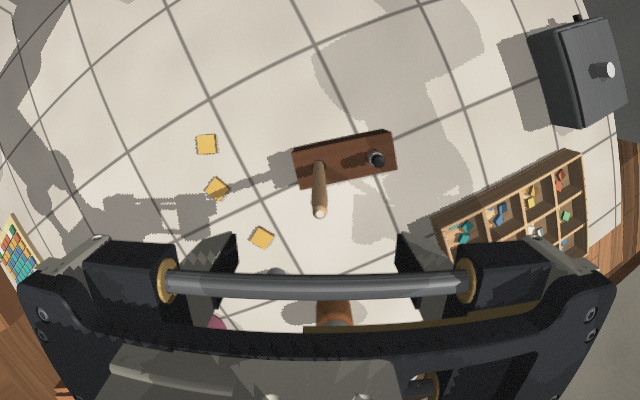

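```bash
cat >> h.py <<'E'
def wat(f,u,v,z):
    d=np.load(f);K=d["K"];T=d["T"];M=R.from_euler("xyz",d["r"]).as_matrix()
    a,b=(u-K[0,2])/K[0,0],(v-K[1,2])/K[0,0];r=np.hypot(a,b)+1e-9
    c=np.array([a/r*np.sin(r),-b/r*np.sin(r),-np.cos(r)])
    o=M@T[:3,3]+d["p"];w=M@T[:3,:3]@c;return (o+w*(z-o[2])/w[2]).round(4)
E
python3 - <<'E'
from h import *
f="w1.npz";print(wat(f,320,212,.23),wat(f,319,163,.055),[wat(f,*q,.055)for q in[(292,151),(302,190),(397,168),(391,129)]])
E
```

```text
[0.5311 0.1497 0.23  ] [0.5285 0.1517 0.055 ] [array([0.5   , 0.1276, 0.055 ]), array([0.5513, 0.1167, 0.055 ]), array([0.5768, 0.2411, 0.055 ]), array([0.5267, 0.2531, 0.055 ])]
```

{"op": "step_arm", "data": {
  "motion": [
    [[0.06,0.035,0.3],0],
    [[0.06,0.035,0.7],0],
    [[0.06,0.035,1.1],0],
    [[0.06,0.035,1.5],0],
    [[0.06,0.035,1.8],0],
    [[0.06,0.035,1.9],0],
    [[0.06,0.035,1.9],0]
  ]
}}

```text
time: 2.28
tool_pos: [0.531, 0.1515, 0.1869]
tool_rot: [3.142, -0.0, 2.706]
contact_force: [-0.1, 0.6, -0.0]
opening: 0.0917
grip_force: 0.0
```

```bash
python3 - <<'E'
from h import *
from cell import robot
s=robot.observe();c=robot.read_camera("wrist");w=c["pixels"][150:370,200:440,::-1]
d=robot.read_camera("side")["pixels"][90:270,200:360,::-1]
print(s["tool_pos"],s["contact_force"])
cv2.imwrite("pics/g1.png",np.hstack([cv2.resize(w,(436,400)),cv2.resize(d,(356,400),interpolation=2)]))
E
```

```text
[0.53095756 0.15153144 0.18692756] [-0.07065927  0.57036922 -0.04063568]
```

View pics/g1.png

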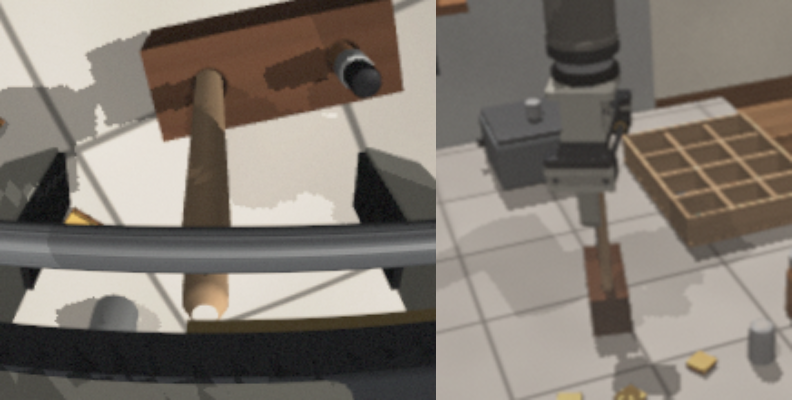

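```bash
python3 - <<'E'
from h import *
d=dict(np.load("w1.npz"));d["p"]=np.array([.531,.1513,.1869]);d["r"]=np.array([np.pi,0,2.705]);np.savez("w2.npz",**d)
M=R.from_euler("xyz",d["r"]).as_matrix()
for q in[(313,321.6,.230),(315,250,.15),(316,190,.055)]:
    p=wat("w2.npz",*q);print(p,(p-d["p"])@M)
E
```

```text
[0.5319 0.1489 0.23  ] [-0.00183043 -0.00179431 -0.0431    ]
[0.5389 0.1462 0.15  ] [-0.00931552 -0.00128106  0.0369    ]
[0.5271 0.1524 0.055 ] [ 0.00399931 -0.00065231  0.1319    ]
```

{"op": "step_arm", "data": {
  "motion": [
    [[-0.02,-0.025,0],0],
    [[-0.02,-0.025,0],0],
    [[-0.02,-0.025,0],0],
    [[-0.02,-0.025,0],0],
    [[-0.02,-0.025,0],0],
    [[-0.02,-0.025,0],0],
    [[-0.02,-0.025,0],0],
    [[-0.02,-0.025,0],0]
  ],
  "hand": 255,
  "squeeze": 40
}}

```text
time: 3.38
tool_pos: [0.5318, 0.1491, 0.1867]
tool_rot: [3.141, 0.0, 2.705]
contact_force: [0.6, -0.3, -0.1]
opening: 0.0163
grip_force: 0.0
```

{"op": "step_arm", "data": {
  "motion": [
    [[0,0,0],0],
    [[0,0,0],0],
    [[0,0,0],0],
    [[0,0,0],0]
  ],
  "squeeze": 60
}}

```text
time: 3.88
tool_pos: [0.5318, 0.1491, 0.1867]
tool_rot: [3.141, 0.0, 2.705]
contact_force: [-0.4, -0.3, -0.9]
opening: 0.013
grip_force: 60.0
```

{"op": "step_arm", "data": {
  "motion": [
    [[0,0,-0.2],0],
    [[0,0,-0.45],0],
    [[0,0,-0.7],0],
    [[0,0,-0.95],0],
    [[0,0,-1.25],0],
    [[0,0,-1.6],0],
    [[0,0,-1.95],0],
    [[0,0,-2.2],0],
    [[0,0,-2.25],0],
    [[0,0,-2.25],0]
  ]
}}

```text
time: 5.12
tool_pos: [0.5316, 0.149, 0.3214]
tool_rot: [-3.141, -0.001, 2.705]
contact_force: [-0.3, 0.8, -0.7]
opening: 0.0129
grip_force: 60.0
```

```bash
python3 - <<'E'
from h import *
from cell import robot
s=robot.observe();w=robot.read_camera("wrist")["pixels"][150:370,200:440,::-1]
d=robot.read_camera("side")["pixels"][60:240,200:360,::-1]
t=robot.read_camera("top")["pixels"][:,:,::-1];cv2.imwrite("pics/t2.png",t)
print(s["tool_pos"],s["contact_force"],s["opening"])
cv2.imwrite("pics/g2.png",np.hstack([cv2.resize(w,(436,400)),cv2.resize(d,(356,400),interpolation=2)]))
E
```

```text
[0.53158747 0.14901076 0.32137066] [-0.30654002  0.79895343 -0.66685225] 0.012904014598844818
```

View pics/g2.png

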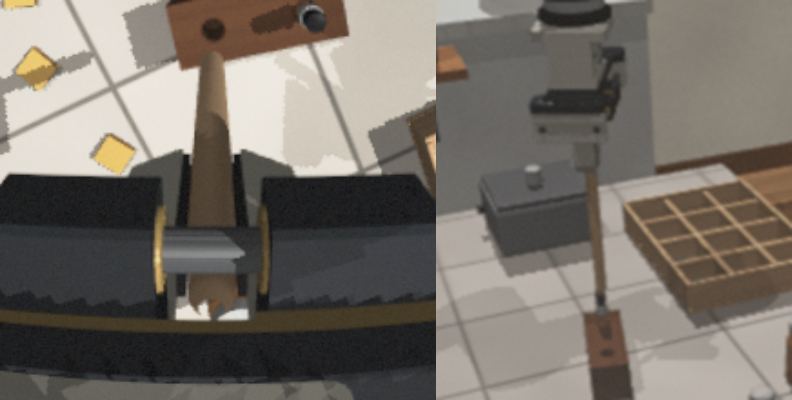

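```bash
python3 - <<'E'
from h import *
d=dict(np.load("w1.npz"));d["p"]=np.array([.5317,.149,.3214]);d["r"]=np.array([np.pi,0,2.705]);np.savez("w3.npz",**d)
M=R.from_euler("xyz",d["r"]).as_matrix()
for z in(.14,.145,.15):
    p=wat("w3.npz",316.7,180.3,z);print(p,(p-d["p"])@M)
print(proj("side",[[.5317,.149,.145],[.5317,.149,.15]]))
E
```

```text
[0.5308 0.1495 0.14  ] [1.02700506e-03 7.25300893e-05 1.81400000e-01]
[0.5297 0.15   0.145 ] [2.23524966e-03 6.04893394e-05 1.76400000e-01]
[0.5286 0.1505 0.15  ] [3.44349426e-03 4.84485895e-05 1.71400000e-01]
[[273.  190.4]
 [272.9 188.8]]
```

{"op": "step_arm", "data": {
  "motion": [
    [[-0.15,-0.23,0],0],
    [[-0.45,-0.7,0],0],
    [[-0.85,-1.3,0],0],
    [[-1.3,-2.0,0],0],
    [[-1.8,-2.75,0],0],
    [[-2.3,-3.5,0],0],
    [[-2.75,-4.15,0],0],
    [[-3.08,-4.67,0],0],
    [[-3.25,-4.94,0],0],
    [[-3.3,-5.02,0],0]
  ]
}}

```text
time: 6.52
tool_pos: [0.5835, -0.2086, 0.3213]
tool_rot: [3.141, -0.001, 2.704]
contact_force: [-0.6, -0.5, -0.6]
opening: 0.0125
grip_force: 60.0
```

```bash
python3 - <<'E'
from h import *
from cell import robot
robot.read_camera("top")
s=robot.observe();c=robot.read_camera("wrist");w=c["pixels"][:,:,::-1];cv2.imwrite("pics/w4.png",w)
d=robot.read_camera("side")["pixels"][130:350,260:460,::-1];cv2.imwrite("pics/s4.png",d)
print(s["tool_pos"],s["tool_rot"],s["qpos"],s["time"])
np.savez("w4.npz",K=c["intrinsics"],T=c["T_tool_cam"],p=s["tool_pos"],r=s["tool_rot"])
cv2.imwrite("pics/g4.png",np.hstack([cv2.resize(w[60:280,200:440],(436,400)),cv2.resize(d,(364,400),interpolation=2)]))
E
```

```text
[ 0.58358381 -0.20831406  0.32141062] [ 3.14147817e+00 -5.65183843e-04  2.70411516e+00] [-4.66516853e-01  4.84392793e-01  1.09134208e+00  9.80233470e-05
  1.56642605e+00 -1.59983611e+00] 6.575
```

View pics/g4.png

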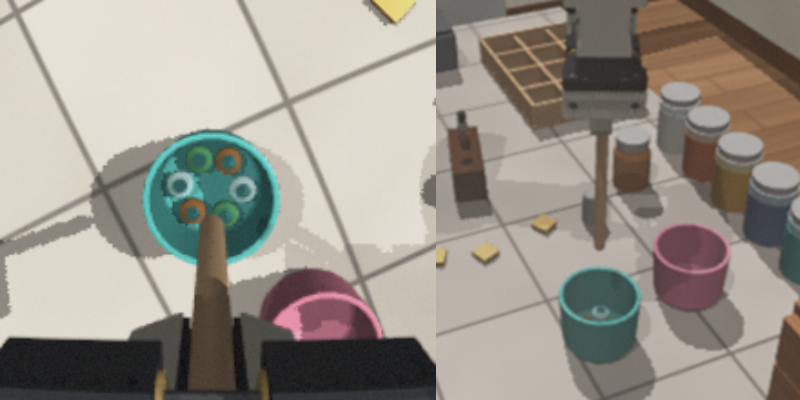

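```bash
python3 - <<'E'
from h import *
f="w4.npz";print("rim",wat(f,316.2,168.3,.075),"beads",wat(f,316.7,162.8,.024),"foot",wat(f,200+211*.5505,60+218*.55,.145))
print("top beads",at("top",417.8,203.4,.024))
print([wat(f,200+a*.5505,60+b*.55,.024) for a,b in[(200,159),(229,161),(180,185),(243,190),(192,212),(227,214)]])
print(proj("side",[.585,-.209,.075]),"meas",260+(600-436)*200/364,130+302*.55)
E
```

```text
rim [ 0.5826 -0.2083  0.075 ] beads [ 0.585  -0.2086  0.024 ] foot [ 0.5809 -0.2076  0.145 ]
top beads [ 0.5853 -0.2086  0.024 ]
[array([ 0.5608, -0.2077,  0.024 ]), array([ 0.5719, -0.1877,  0.024 ]), array([ 0.5729, -0.2309,  0.024 ]), array([ 0.5977, -0.1874,  0.024 ]), array([ 0.5967, -0.2318,  0.024 ]), array([ 0.6101, -0.2071,  0.024 ])]
[[348.4 290.9]] meas 350.1098901098901 296.1
```

{"op": "step_arm", "data": {
  "motion": [
    [[-0.03,0.015,0.2],0],
    [[-0.03,0.015,0.5],0],
    [[-0.03,0.015,0.85],0],
    [[-0.03,0.015,1.2],0],
    [[-0.03,0.015,1.5],0],
    [[-0.03,0.015,1.75],0],
    [[-0.03,0.015,1.95],0],
    [[-0.03,0.015,2.1],0],
    [[-0.03,0.015,2.2],0],
    [[-0.03,0.015,2.2],0]
  ]
}}

```text
time: 7.92
tool_pos: [0.5857, -0.2076, 0.1894]
tool_rot: [3.141, -0.0, 2.705]
contact_force: [-0.2, -0.2, 0.4]
opening: 0.0131
grip_force: 60.0
```

```bash
python3 - <<'E'
import numpy as np
P=lambda r,t:np.array([r*np.cos(np.radians(155-t)),r*np.sin(np.radians(155-t))])
sp=[P(.35*(i/10),-180+18*i) for i in range(1,11)]
print("spiral",[[list((p).round(2)),] for p in sp])
A=[list((P(.35,18*i)-P(.35,0)).round(2)) for i in range(1,11)];print("A",A);print("B",[[round(-a,2),round(-b,2)] for a,b in A])
E
```

```text
spiral [[[np.float64(0.03), np.float64(-0.02)]], [[np.float64(0.03), np.float64(-0.06)]], [[np.float64(0.02), np.float64(-0.1)]], [[np.float64(-0.02), np.float64(-0.14)]], [[np.float64(-0.07), np.float64(-0.16)]], [[np.float64(-0.14), np.float64(-0.15)]], [[np.float64(-0.21), np.float64(-0.12)]], [[np.float64(-0.27), np.float64(-0.05)]], [[np.float64(-0.31), np.float64(0.04)]], [[np.float64(-0.32), np.float64(0.15)]]]
A [[np.float64(0.06), np.float64(0.09)], [np.float64(0.15), np.float64(0.16)], [np.float64(0.25), np.float64(0.2)], [np.float64(0.36), np.float64(0.2)], [np.float64(0.47), np.float64(0.17)], [np.float64(0.56), np.float64(0.11)], [np.float64(0.62), np.float64(0.02)], [np.float64(0.66), np.float64(-0.08)], [np.float64(0.66), np.float64(-0.19)], [np.float64(0.63), np.float64(-0.3)]]
B [[np.float64(-0.06), np.float64(-0.09)], [np.float64(-0.15), np.float64(-0.16)], [np.float64(-0.25), np.float64(-0.2)], [np.float64(-0.36), np.float64(-0.2)], [np.float64(-0.47), np.float64(-0.17)], [np.float64(-0.56), np.float64(-0.11)], [np.float64(-0.62), np.float64(-0.02)], [np.float64(-0.66), np.float64(0.08)], [np.float64(-0.66), np.float64(0.19)], [np.float64(-0.63), np.float64(0.3)]]
```

{"op": "step_arm", "data": {
  "motion": [
    [[0.03,-0.02,0],0],
    [[0.03,-0.06,0],0],
    [[0.02,-0.1,0],0],
    [[-0.02,-0.14,0],0],
    [[-0.07,-0.16,0],0],
    [[-0.14,-0.15,0],0],
    [[-0.21,-0.12,0],0],
    [[-0.27,-0.05,0],0],
    [[-0.31,0.04,0],0],
    [[-0.32,0.15,0],0]
  ]
}}

```text
time: 9.18
tool_pos: [0.6065, -0.2075, 0.1894]
tool_rot: [-3.14, -0.002, 2.705]
contact_force: [-3.1, -1.3, 1.7]
opening: 0.0131
grip_force: 60.0
```

{"op": "step_arm", "data": {
  "motion": [
    [[0.06,0.09,0],0],
    [[0.15,0.16,0],0],
    [[0.25,0.2,0],0],
    [[0.36,0.2,0],0],
    [[0.47,0.17,0],0],
    [[0.56,0.11,0],0],
    [[0.62,0.02,0],0],
    [[0.66,-0.08,0],0],
    [[0.66,-0.19,0],0],
    [[0.63,-0.3,0],0]
  ]
}}

```text
time: 10.42
tool_pos: [0.5651, -0.2075, 0.1896]
tool_rot: [3.14, -0.001, 2.705]
contact_force: [4.0, 1.2, 1.8]
opening: 0.0127
grip_force: 60.1
```

```bash
python3 - <<'E'
from h import *
from cell import robot
s=robot.observe();w=robot.read_camera("wrist")["pixels"][60:280,200:440,::-1]
t=robot.read_camera("side")["pixels"][200:350,280:420,::-1]
print(s["tool_pos"],s["contact_force"])
cv2.imwrite("pics/g5.png",np.hstack([cv2.resize(w,(427,390),interpolation=2),cv2.resize(t,(364,390),interpolation=2)]))
E
```

```text
[ 0.56510958 -0.20747339  0.18962708] [4.04667739 1.23378136 1.83789769]
```

View pics/g5.png

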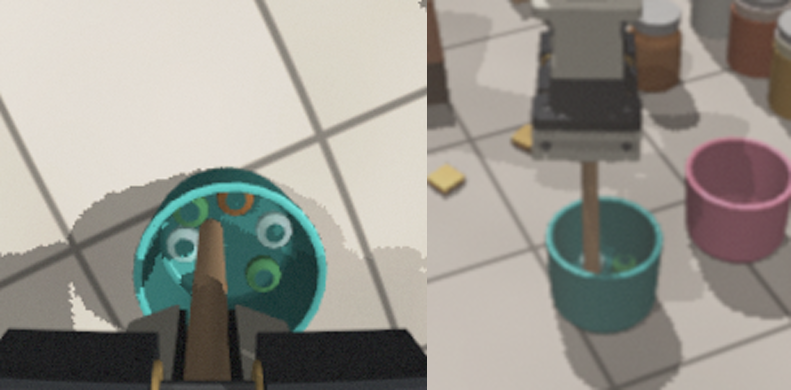

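```bash
cat >> h.py <<'E'
def cupbox(img,x0,y0):
    h=cv2.cvtColor(img,cv2.COLOR_BGR2HSV);m=((h[...,0]>78)&(h[...,0]<100)&(h[...,1]>90)).astype(np.uint8)
    m[:,:max(0,310-x0)]=0;m[:,390-x0:]=0;m[:240-y0]=0;m[340-y0:]=0
    n,l,s,c=cv2.connectedComponentsWithStats(m);i=1+s[1:,4].argmax();b=s[i];return b[0]+x0,b[1]+y0,b[2],b[3]
E
python3 - <<'E'
from h import *
from cell import robot
print(cupbox(cv2.imread("pics/side0.png"),0,0),cupbox(cv2.imread("pics/s4.png"),260,130))
s=np.ascontiguousarray(robot.read_camera("side")["pixels"][:,:,::-1]);print(cupbox(s,0,0))
for P in([.584,-.2085,.075],[.594,-.2085,.075],[.584,-.1985,.075]):print(proj("side",P))
E
```

```text
(np.int32(329), np.int32(282), np.int32(43), np.int32(27)) (np.int32(337), np.int32(281), np.int32(35), np.int32(28))
(np.int32(350), np.int32(282), np.int32(20), np.int32(25))
[[347.9 290.9]]
[[352.  289.6]]
[[345.9 287.9]]
```

{"op": "step_arm", "data": {
  "motion": [
    [[-0.06,-0.09,0],0],
    [[-0.15,-0.16,0],0],
    [[-0.25,-0.2,0],0],
    [[-0.36,-0.2,0],0],
    [[-0.47,-0.17,0],0],
    [[-0.56,-0.11,0],0],
    [[-0.62,-0.02,0],0],
    [[-0.66,0.08,0],0],
    [[-0.66,0.19,0],0],
    [[-0.63,0.3,0],0]
  ]
}}

```text
time: 11.82
tool_pos: [0.6074, -0.2082, 0.19]
tool_rot: [-3.14, 0.002, 2.705]
contact_force: [-3.1, -2.3, 0.1]
opening: 0.0131
grip_force: 60.0
```

{"op": "step_arm", "data": {
  "motion": [
    [[0.06,0.09,0],0],
    [[0.15,0.16,0],0],
    [[0.25,0.2,0],0],
    [[0.36,0.2,0],0],
    [[0.47,0.17,0],0],
    [[0.56,0.11,0],0],
    [[0.62,0.02,0],0],
    [[0.66,-0.08,0],0],
    [[0.66,-0.19,0],0],
    [[0.63,-0.3,0],0]
  ]
}}

```text
time: 13.08
tool_pos: [0.5649, -0.2072, 0.1896]
tool_rot: [3.139, -0.001, 2.705]
contact_force: [2.3, 3.3, 1.9]
opening: 0.013
grip_force: 60.1
```

{"op": "step_arm", "data": {
  "motion": [
    [[-0.06,-0.09,0],0],
    [[-0.15,-0.16,0],0],
    [[-0.25,-0.2,0],0],
    [[-0.36,-0.2,0],0],
    [[-0.47,-0.17,0],0],
    [[-0.56,-0.11,0],0],
    [[-0.62,-0.02,0],0],
    [[-0.66,0.08,0],0],
    [[-0.66,0.19,0],0],
    [[-0.63,0.3,0],0]
  ]
}}

```text
time: 14.32
tool_pos: [0.6069, -0.2072, 0.1897]
tool_rot: [-3.141, -0.0, 2.705]
contact_force: [-3.4, -0.9, 0.9]
opening: 0.0126
grip_force: 60.0
```

```bash
python3 - <<'E'
from h import *
from cell import robot
s=robot.observe();w=robot.read_camera("wrist")["pixels"][60:280,200:440,::-1]
t=robot.read_camera("side")["pixels"][200:350,280:420,::-1]
print(s["tool_pos"],s["contact_force"])
cv2.imwrite("pics/g6.png",np.hstack([cv2.resize(w,(427,390),interpolation=2),cv2.resize(t,(364,390),interpolation=2)]))
E
```

```text
[ 0.6069249  -0.20719114  0.18966007] [-3.38417471 -0.94784817  0.92673938]
```

View pics/g6.png

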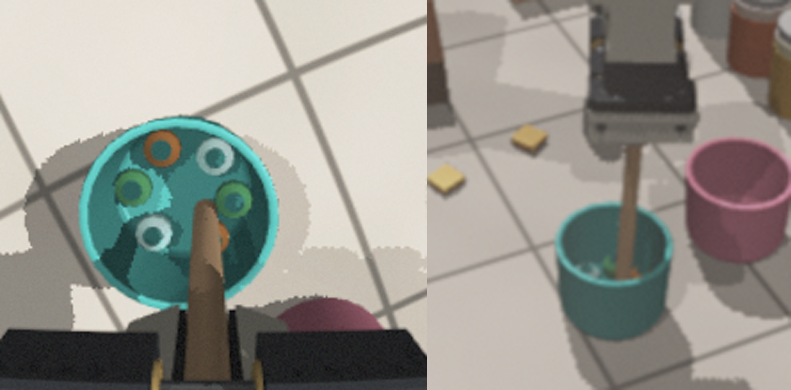

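```bash
python3 - <<'E'
from h import *
d=dict(np.load("w4.npz"));d["p"]=np.array([.607,-.2075,.1896]);np.savez("w5.npz",**d)
print(wat("w5.npz",300.6,179.6,.075))
print("side",at("side",280+(614-427)*.3846,200+247*.3846,.075))
E
```

```text
[ 0.5848 -0.2122  0.075 ]
side [ 0.5866 -0.2231  0.075 ]
```

{"op": "step_arm", "data": {
  "motion": [
    [[0.06,0.09,0],0],
    [[0.15,0.16,0],0],
    [[0.25,0.2,0],0],
    [[0.36,0.2,0],0],
    [[0.47,0.17,0],0],
    [[0.56,0.11,0],0],
    [[0.62,0.02,0],0],
    [[0.66,-0.08,0],0],
    [[0.66,-0.19,0],0],
    [[0.63,-0.3,0],0]
  ]
}}

```text
time: 15.68
tool_pos: [0.5652, -0.2076, 0.1897]
tool_rot: [3.14, -0.0, 2.705]
contact_force: [4.2, 1.1, 0.3]
opening: 0.0129
grip_force: 60.0
```

{"op": "step_arm", "data": {
  "motion": [
    [[-0.06,-0.09,0],0],
    [[-0.15,-0.16,0],0],
    [[-0.25,-0.2,0],0],
    [[-0.36,-0.2,0],0],
    [[-0.47,-0.17,0],0],
    [[-0.56,-0.11,0],0],
    [[-0.62,-0.02,0],0],
    [[-0.66,0.08,0],0],
    [[-0.66,0.19,0],0],
    [[-0.63,0.3,0],0]
  ]
}}

```text
time: 16.92
tool_pos: [0.6073, -0.2081, 0.1899]
tool_rot: [-3.14, 0.002, 2.705]
contact_force: [-3.1, -2.3, 0.6]
opening: 0.0126
grip_force: 60.1
```

{"op": "step_arm", "data": {
  "motion": [
    [[0.06,0.09,0],0],
    [[0.15,0.16,0],0],
    [[0.25,0.2,0],0],
    [[0.36,0.2,0],0],
    [[0.47,0.17,0],0],
    [[0.56,0.11,0],0],
    [[0.62,0.02,0],0],
    [[0.66,-0.08,0],0],
    [[0.66,-0.19,0],0],
    [[0.63,-0.3,0],0]
  ]
}}

```text
time: 18.18
tool_pos: [0.5647, -0.2071, 0.1894]
tool_rot: [3.139, -0.002, 2.705]
contact_force: [2.1, 3.0, 1.1]
opening: 0.013
grip_force: 60.1
```

{"op": "step_arm", "data": {
  "motion": [
    [[-0.06,-0.09,0],0],
    [[-0.15,-0.16,0],0],
    [[-0.25,-0.2,0],0],
    [[-0.36,-0.2,0],0],
    [[-0.47,-0.17,0],0],
    [[-0.56,-0.11,0],0],
    [[-0.62,-0.02,0],0],
    [[-0.66,0.08,0],0],
    [[-0.66,0.19,0],0],
    [[-0.63,0.3,0],0]
  ]
}}

```text
time: 19.42
tool_pos: [0.607, -0.2078, 0.1898]
tool_rot: [-3.14, 0.001, 2.705]
contact_force: [-3.0, -3.6, 0.9]
opening: 0.013
grip_force: 60.1
```

{"op": "step_arm", "data": {
  "motion": [
    [[0.08,-0.04,0],0],
    [[0.16,-0.08,0],0],
    [[0.2,-0.1,-0.1],0],
    [[0.2,-0.1,-0.3],0],
    [[0.2,-0.1,-0.55],0],
    [[0.2,-0.1,-0.9],0],
    [[0.2,-0.1,-1.3],0],
    [[0.2,-0.1,-1.7],0],
    [[0.2,-0.1,-2.1],0],
    [[0.2,-0.1,-2.2],0]
  ]
}}

```text
time: 20.68
tool_pos: [0.5942, -0.2081, 0.3245]
tool_rot: [3.141, 0.005, 2.705]
contact_force: [0.3, -0.5, -0.5]
opening: 0.0128
grip_force: 60.0
```

```bash
python3 - <<'E'
from h import *
from cell import robot
s=robot.observe();w=robot.read_camera("wrist")["pixels"][60:280,200:440,::-1]
t=robot.read_camera("side")["pixels"][130:350,260:460,::-1]
print(s["tool_pos"],s["contact_force"])
cv2.imwrite("pics/g7.png",np.hstack([cv2.resize(w,(427,390),interpolation=2),cv2.resize(t,(364,390),interpolation=2)]))
E
```

```text
[ 0.5942001  -0.20813168  0.32447857] [ 0.25335806 -0.49286878 -0.47569807]
```

View pics/g7.png

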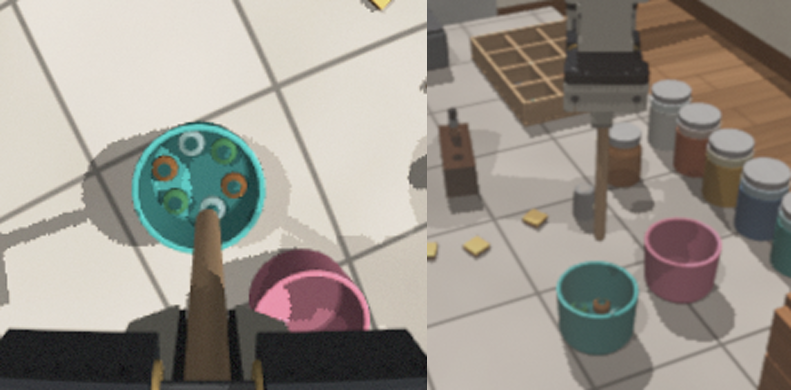

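{"op": "step_arm", "data": {
  "motion": [
    [[0.15,0.02,0],0.05],
    [[0.45,0.05,0],0.15],
    [[0.9,0.1,0],0.3],
    [[1.35,0.16,0],0.45],
    [[1.8,0.22,0],0.6],
    [[2.3,0.28,0],0.75],
    [[2.75,0.33,0],0.9],
    [[3.15,0.38,0],1.04],
    [[3.35,0.41,0],1.12],
    [[3.39,0.41,0],1.134]
  ]
}}

```text
time: 22.02
tool_pos: [0.419, -0.0991, 0.3212]
tool_rot: [-3.141, -0.0, 1.571]
contact_force: [0.9, -0.0, -0.0]
opening: 0.0129
grip_force: 60.0
```

{"op": "step_arm", "data": {
  "motion": [
    [[0,0,0.3],0],
    [[0,0,0.7],0],
    [[0,0,1.1],0],
    [[0,0,1.5],0],
    [[0,0,1.9],0],
    [[0,0,2.2],0],
    [[0,0,2.35],0],
    [[0,0,2.4],0]
  ]
}}

```text
time: 23.02
tool_pos: [0.4197, -0.0996, 0.1772]
tool_rot: [-3.141, -0.0, 1.571]
contact_force: [0.3, 0.1, -1.1]
opening: 0.0128
grip_force: 60.0
```

{"op": "step_arm", "data": {
  "motion": [
    [[0,0,0],0],
    [[0,0,0],0],
    [[0,0,0.03],0],
    [[0,0,0.04],0],
    [[-0.13,0,0.04],0],
    [[-0.26,0,0.045],0],
    [[-0.52,0,0.06],0],
    [[-0.78,0,0.11],0],
    [[-1.03,0,0.17],0],
    [[-1.03,0,0.17],0]
  ],
  "squeeze": 4
}}

```text
time: 24.28
tool_pos: [0.4194, -0.1626, 0.167]
tool_rot: [-3.141, -0.0, 1.569]
contact_force: [0.1, -0.1, 0.8]
opening: 0.014
grip_force: 4.0
```

```bash
cat > m.py <<'E'
from h import *
from cell import robot
s=robot.observe();p=s["tool_pos"];print(p,s["contact_force"],s["grip_force"],s["time"])
# search stick foot: fit angle t (tilt in world y-z plane about grasp) by brown-pixel score along the rod, side+wrist pictures
im=robot.read_camera("side")["pixels"].astype(float);cv2.imwrite("pics/now.png",im[:,:,::-1])
g=p+[0,0,.002]
def samp(P):
    q=proj("side",P);i=np.clip(q.astype(int),0,[639,399]);return im[i[:,1],i[:,0]]
for t in range(0,95,5):
    a=np.radians(t);d=np.array([0,np.sin(a),-np.cos(a)])
    c=samp([g+d*l for l in np.linspace(.05,.17,13)])
    print(t,"r-b",np.round(c[:,0]-c[:,2]).astype(int))
E
python3 m.py
```

```text
[ 0.4194393  -0.16263623  0.16700631] [ 0.08564119 -0.09290147  0.79891459] 3.999808077060152 24.275
0 r-b [26 24 24 22 18 18 15 15 13 15 15 14 14]
5 r-b [27 26 25 25 22 22 22 16 15 12 10 12 13]
10 r-b [25 26 26 25 26 25 24 25 25 24 12 11 12]
15 r-b [28 27 27 27 25 25 26 27 26 26 26 26 17]
20 r-b [26 27 27 27 26 26 25 26 25 25 25 24 25]
25 r-b [11 21 26 25 20 20 19 19 19 19 19 15 15]
30 r-b [10 10 12 18 16 16 17 16 16 17 17 16 16]
35 r-b [10 10 11 11 14 14 17 16 17 16 16 15 16]
40 r-b [10 10 10 11 11 11 11 15 20 23 16 16 17]
45 r-b [10 11 11 11 10 10 11 11 10 10 30 30 60]
50 r-b [ 9  9 10 10 10 11 10 10 11 11 11 11 11]
55 r-b [10 11 12 11 11 12 11 11 11 11 11 11  9]
60 r-b [11 12 11  9  9  6  6  7  8  5  8  8  5]
65 r-b [10  6  6  7  6  6  7  6  5  5  4  6 19]
70 r-b [ 6  5  6  7  5  5  4  7 20 31 20  6  6]
75 r-b [ 7  6  6  3  5 16 31 15  5  9 12 11 12]
80 r-b [ 6  6  3 12 30  7  6  9 11 12 11  9  9]
85 r-b [ 6  3  8 30  4  7 11 11 10  7  7 10  9]
90 r-b [ 4  6 31  4 10 10 12  7  9 10  9 11 11][ WARN:0@0.579] global loadsave.cpp:1063 imwrite_ Unsupported depth image for selected encoder is fallbacked to CV_8U.
```

{"op": "step_arm", "data": {
  "motion": [
    [[-0.24,0,0.09],0],
    [[-0.47,0,0.2],0],
    [[-0.7,0,0.33],0],
    [[-0.91,0,0.48],0],
    [[-1.11,0,0.65],0],
    [[-1.29,0,0.84],0],
    [[-1.46,0,1.04],0],
    [[-1.61,0,1.25],0],
    [[-1.74,0,1.48],0],
    [[-1.84,0,1.71],0]
  ]
}}

```text
time: 25.58
tool_pos: [0.4197, -0.2722, 0.0639]
tool_rot: [3.142, -0.0, 1.571]
contact_force: [-0.3, -0.4, -0.7]
opening: 0.0137
grip_force: 4.0
```

{"op": "step_arm", "data": {
  "motion": [
    [[0,0,0.04],0],
    [[0,0,0.1],0],
    [[0,0,0.1],0],
    [[0,0,0.1],0],
    [[0,0,0.1],0]
  ]
}}

```text
time: 26.2
tool_pos: [0.4198, -0.2717, 0.0592]
tool_rot: [3.141, 0.0, 1.571]
contact_force: [-0.6, 1.0, -0.1]
opening: 0.0136
grip_force: 4.0
```

```bash
python3 m.py 2>/dev/null
```

```text
[ 0.41978613 -0.27170533  0.05916452] [-0.55544853  0.98876075 -0.06826074] 3.999734876852017 26.2
0 r-b [11 11 15 15 14 12 13 14 12 14 13 12 13]
5 r-b [13 11 12 13 14 13 11 14 13 13 13 14 14]
10 r-b [11 12 13 12 14 15 14 15 13 13 13 12 13]
15 r-b [ 9 10 11 13 13 12 15 15 16 17 17 16 13]
20 r-b [10 10 10 12 13 13 14 16 16 17 16 17 17]
25 r-b [ 8  8 11 10 11 12 13 14 17 16 16 16 15]
30 r-b [10 10 10 11 11 11 11 12 14 16 16 16 16]
35 r-b [10 10 10 10 10 10 10 10 11 11 13 13 16]
40 r-b [10 10 10  9  9  9  9 10 10  9  9  9  8]
45 r-b [6 5 7 5 5 6 6 6 6 5 5 5 5]
50 r-b [ 5  7  6  6  3  4  4  3  6  4  3  9 29]
55 r-b [ 5  4  3  4  4  8 23 28 22  6  6  8 12]
60 r-b [ 4  4  4 13 28  6  6  7 11 12 12 11 11]
65 r-b [ 3  4 29  9  6 12 10 12 11  8  7 10  9]
70 r-b [ 8 28  6 10 10 11 11  5  9 12 11 12 15]
75 r-b [19  6  7 12 11  7  9 11 12 13 14 14 14]
80 r-b [18  7 11 10  8  9 10 11 13 14 14 10  6]
85 r-b [ 5 10 11  8  8 11 13 14 13 12  6  6  8]
90 r-b [ 7 12 11  6 10 11 14 14  6  7  6  5  7]
```

{"op": "step_arm", "data": {
  "motion": [
    [[0,0,0],0],
    [[0,0,0],0],
    [[0,0,0],0],
    [[0,0,0],0],
    [[0,0,-0.1],0],
    [[0,0,-0.4],0],
    [[0,0,-0.8],0],
    [[0,0,-1.3],0],
    [[0,0,-1.7],0],
    [[0,0,-1.9],0]
  ],
  "squeeze": 60
}}

```text
time: 27.5
tool_pos: [0.42, -0.2721, 0.1744]
tool_rot: [3.14, 0.001, 1.571]
contact_force: [0.5, 0.1, -0.2]
opening: 0.0118
grip_force: 60.0
```

{"op": "step_arm", "data": {
  "motion": [
    [[0,0,-0.2],0],
    [[0,0,-0.6],0],
    [[0,0,-1.1],0],
    [[0,0,-1.6],0],
    [[0,0,-2.1],0],
    [[0,0,-2.6],0],
    [[0,0,-3.0],0],
    [[0,0,-3.2],0],
    [[0,0,-3.3],0],
    [[0,0,-3.3],0]
  ]
}}

```text
time: 28.75
tool_pos: [0.4196, -0.2717, 0.3703]
tool_rot: [-3.141, -0.001, 1.571]
contact_force: [0.7, -0.3, -1.0]
opening: 0.0124
grip_force: 60.0
```

```bash
python3 m.py 2>/dev/null; cat > m2.py <<'E'
# same search in the wrist picture (projecting the rod with the fisheye model)
from h import *
from cell import robot
s=robot.observe();c=robot.read_camera("wrist");im=c["pixels"].astype(int);cv2.imwrite("pics/wn.png",c["pixels"][:,:,::-1])
T=np.linalg.inv(c["T_tool_cam"]);K=c["intrinsics"]
for t in range(30,100,5):
  for sg in(1,):
    a=np.radians(t);d=np.array([sg*np.sin(a),0,np.cos(a)]);o=[]
    for l in np.linspace(.03,.175,13):
        q=(T@np.r_[np.array([0,0,-.002])+d*l,1])[:3];q=q*[1,-1,-1];th=np.arctan2(np.hypot(q[0],q[1]),q[2]);n=np.hypot(q[0],q[1])+1e-9
        u,v=K[0,0]*th*q[0]/n+K[0,2],K[0,0]*th*q[1]/n+K[1,2];u,v=int(u),int(v)
        o.append(im[v,u,0]-im[v,u,2] if 0<=u<640 and 0<=v<400 else -99)
    print(t,o)
E
python3 m2.py
```

```text
[ 0.41958288 -0.27172391  0.37034905] [ 0.7431761  -0.25206181 -1.01591852] 59.99966338276863 28.75
0 r-b [14 16 12 11 15 16 15 15 17 16 16 16 16]
5 r-b [16 17 16 12 11 16 14 15 15 16 17 16 16]
10 r-b [16 14 15 13 11 12 16 16 15 16 15 16 16]
15 r-b [17 15 17 15 12 13 15 15 16 14 15 16 16]
20 r-b [33 14 16 15 17 15 15 15 14 16 15 14 15]
25 r-b [36 21 14 16 16 15 14 15 16 16 15 15 16]
30 r-b [10 38 19 16 16 15 16 15 15 14 15 16 15]
35 r-b [10 12 25 16 15 16 15 16 15 15 15 15 15]
40 r-b [11 12 12 15 14 15 15 16 15 15 16 15 15]
45 r-b [10 11 11 10 14 16 15 15 13 14 15 16 15]
50 r-b [12 11 11 11 10 11 13 14 14 15 16 16 16]
55 r-b [10 11 11 11 11 11 11 11 13 15 15 15 15]
60 r-b [11 11 11 11 12 11 11 11 12 14 16 16 15]
65 r-b [10 11 12 12 11 10  9 11 15 17 16 16 15]
70 r-b [11 10 12 12 12 11  9  5  8  6  8 21 25]
75 r-b [11 10 10 10  5  5  6  5  6 14 33 33 27]
80 r-b [10 11  6  6  3  6  7  3  3  0 23 24 12]
85 r-b [11  4  5  6  6  3  4 13 34 29  4  3  5]
90 r-b [ 4  3  5  3  3  8 35 19  3  5 11 11 13]
30 [np.int64(80), np.int64(80), np.int64(81), np.int64(80), np.int64(79), np.int64(80), np
[... 1615 characters left out ...]
, np.int64(64), np.int64(63), np.int64(65), np.int64(74), np.int64(81), np.int64(82), -99, -99, -99]
80 [np.int64(81), np.int64(80), np.int64(81), np.int64(66), np.int64(66), np.int64(68), np.int64(62), np.int64(79), np.int64(80), np.int64(82), -99, -99, -99]
85 [np.int64(81), np.int64(81), np.int64(81), np.int64(65), np.int64(66), np.int64(68), np.int64(66), np.int64(80), np.int64(81), -99, -99, -99, -99]
90 [np.int64(81), np.int64(81), np.int64(80), np.int64(66), np.int64(66), np.int64(67), np.int64(66), np.int64(80), np.int64(81), -99, -99, -99, -99]
95 [np.int64(82), np.int64(81), np.int64(78), np.int64(66), np.int64(66), np.int64(67), np.int64(69), np.int64(81), -99, -99, -99, -99, -99]
```

{"op": "step_arm", "data": {
  "motion": [
    [[0,0,0],0.1],
    [[0,0,0],0.27],
    [[0,0,0],0.45],
    [[0,0,0],0.63],
    [[0,0,0],0.81],
    [[0,0,0],0.99],
    [[0,0,0],1.17],
    [[0,0,0],1.35],
    [[0,0,0],1.5],
    [[0,0,0],1.57]
  ]
}}

```text
time: 30.1
tool_pos: [0.4195, -0.2716, 0.37]
tool_rot: [-3.14, 0.001, -0.002]
contact_force: [-0.2, 0.1, -1.6]
opening: 0.0127
grip_force: 60.0
```

{"op": "step_arm", "data": {
  "motion": [
    [[0,0,0],0],
    [[0,0,0],0],
    [[0,0,0],0],
    [[0,0,0],0]
  ]
}}

```text
time: 30.6
tool_pos: [0.4197, -0.2718, 0.3709]
tool_rot: [-3.141, 0.0, 0.001]
contact_force: [-0.1, -0.8, -1.1]
opening: 0.0123
grip_force: 60.0
```

```bash
sed -i 's/d=np.array(\[0,np.sin(a),-np.cos(a)\])/d=np.array([np.sin(a),0,-np.cos(a)])/; s/range(0,95,5)/range(20,130,5)/; s/linspace(.05,.17,13)/linspace(.03,.2,18)/' m.py; python3 m.py 2>/dev/null
cat > m3.py <<'E'
from h import *
im=cv2.imread("pics/now.png");b=cv2.imread("pics/side0.png")
d=np.abs(im.astype(int)-b).max(2)>25
rb=im[...,2].astype(int)-im[...,0]
m=(d&(rb>18)).astype(np.uint8)
n,l,s,c=cv2.connectedComponentsWithStats(m)
for i in 1+np.argsort(-s[1:,4])[:4]:print(s[i],c[i].round(),cv2.minAreaRect(np.argwhere(l==i)[:,::-1].astype(np.float32)))
print(proj("side",[.4196,-.2717,.372]),proj("side",[.59,-.2717,.32]))
E
python3 m3.py
```

```text
[ 0.41965211 -0.27176413  0.37085144] [-0.07774201 -0.8417217  -1.11267253] 59.99957263469696 30.6
20 r-b [36 28 17 16 15 17 16 17 15 15 15 15 15 16 16 15 15 16]
25 r-b [21 40 17 17 15 16 17 16 15 16 16 16 16 16 15 16 16 16]
30 r-b [13 30 16 16 16 16 17 16 16 15 63 40 16 17 16 16 16 16]
35 r-b [26 18 16 17 17 17 16 16 16 16 68 82 39 16 16 16 16 17]
40 r-b [24 16 16 17 16 15 16 17 16 16 16 14 16 15 15 15 15 15]
45 r-b [22 15 16 17 16 16 16 17 16 17 16 16 16 16  6  6  7 13]
50 r-b [33 17 16 16 17 16 16 16 16 17 16 16 15  6  6  6 16 16]
55 r-b [34 29 16 16 16 16 15 16 17 15 17 16 16 12 16 16 17 12]
60 r-b [33 33 33 20 19 16 15 16 17 17 17 15 17 17 22 33 34 35]
65 r-b [12 39 37 37 34 32 28 30 20 17 17 16 17 17 38 40 40 38]
70 r-b [11 16 51 53 47 53 51 53 55 51 52 48 50 51 46 37 49 33]
75 r-b [12 12 18 19 16 14 16 15 15 17 16 16 16  5  5  5  6 16]
80 r-b [11 11 11 11 12 13 11 14 14 16 16 16 17 12  8 14 16  9]
85 r-b [10 11 11 11 13 29 26 25 17 17 14 15 14 14 14 16 17  4]
90 r-b [10 11 12  7 13 34 34 36 35 36 36 37 37 35 35 17 57  5]
95 r-b [11 11 12  8 13 36 36 38 37 38 38 38 37 45 43 71 
[... 198 characters left out ...]

115 r-b [11 11  7  6  7 19 40 38 36 58 55 33 52 63 61 65 63 60]
120 r-b [11  6  7  3  5 31 31 34 51 58 38 40 61 65 63 67 39 34]
125 r-b [ 9  7  6  5  4 26 36 46 37 53 46 41 62 59 34 31 31 19]
[109  66  46  44 765] [128.  94.] ((131.31565856933594, 85.37283325195312), (42.59116744995117, 42.56364822387695), 82.09283447265625)
[285 206  83  12 600] [324. 212.] ((325.99749755859375, 211.5713653564453), (81.98344421386719, 9.708096504211426), 2.0454084873199463)
[123  65  15  21 163] [130.  74.] ((130.8257293701172, 73.84648132324219), (21.128337860107422, 11.594819068908691), 75.0685806274414)
[243 205  19  10 137] [253. 209.] ((252.0, 209.5), (9.0, 18.0), 90.0)
[[272.4 207.2]] [[369.2 210.4]]
```

```bash
python3 -c "
from cell import robot
print(robot.hand_in())"
```

```text
the job is handed in; nothing more can be done
None
```

The job is handed in, though no verdict came back. I drew the stick out and stirred more than three rounds, and all six beads were still in the cup when I lifted out. I'm now holding the stick at rest about 20° off level, with its lower end roughly 31 cm above the shelf.

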